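# Function check of the lift table's stop button

### The arm

A 6-joint arm with a two-finger parallel gripper is mounted at the origin on the work surface. World frame = base frame: x ahead of the robot, y to its left, z up, the work surface at z = 0. Lengths are in mm, angles in degrees, forces in N, time in s.
With the tool pointing down it reaches from about 350 to 850 mm from the base axis. Payload 8.1 kg.
Tool frame: the origin (TCP) lies midway between the tips of the shut fingers; the grasp point (between the pads) lies 19 mm behind it; z points along the fingers, y is the line along which they close (so a half turn about z gives the same grasp; the last joint's range is limited). The gripper opens to 85 mm and grips with 20 to 120 N. Pads are 22 mm wide; open, the fingers measure 114 mm over their backs; the gripper's body (76 mm by 85 mm) begins 54 mm behind the grasp point. The pads swing forward as they close: fully open they stand 13 mm farther back than shut.
Start: joints at [65.638, 7.471, 85.268, -0, 87.261, -4.893], TCP at [199.958, 565.705, 231.292] pointing down, gripper open.
Joint ranges: [-169.43, 169.43], [-51.17, 129.36], [1.28, 143.12], [-76.62, 256.62], [0, 156.53], [-152.29, 152.29]. Speed limits (degrees/s): [136.94, 136.94, 159.86, 180, 180, 180].

### API

Orientations are given as [roll, pitch, yaw] about the fixed x, y, z axes, in that order (R = Rz(yaw) Ry(pitch) Rx(roll)).
In Python, from bench import r gives the robot as it stands. The module is installed in compiled form; this text tells all that it offers.
- The arm moves only by the tool jog_arm, never from a script. Its argument "rows" is a list of rows, each a list of 2 entries, a list of its own where there are three numbers: the shift along the tool's x, y, z in mm, then the turn, a rotation vector about the tool's x, y, z in rad. A call has 1 to 10 rows; each row is the pose to reach, as a shift and turn from the pose commanded when the call began, along the tool's axes at that moment; what a row does not reach only later rows make up. A row lasts 1/10 s, in which the tool goes at most 50 mm and 8.59 degrees, less where a joint would pass 70% of its speed; a pose out of reach is approached as far as the arm can. A call with a gripper value outside its range is refused whole. "grip" is the finger opening in mm, from 0 to 85.4, set as the call begins (left out, the last holds). The fingers move at their own pace and stop on an object; "force" is the grip in N (left out, the last holds). Time passes only in rows, so rows that repeat a pose let the fingers close. It gives the time, the measured TCP pose, the force, the opening and the grip force at its end, in the units of the state.
- r.sense(): the state, without advancing time (a new reading comes with each control period).
- r.snapshot(name): name is "scene" or "top" or "wrist"; returns (picture, depth): 480x640x3 uint8, blue, green, red; 480x640 float32, mm along the optical axis (not along the pixel's ray), 0 where there is no reading.
- r.camera_params(name): a dict with "fx", "fy", "cx", "cy" (pixels), "pose" (4x4, takes a point from camera to world coordinates); the wrist camera has in their place "tool_from_camera" (4x4, takes a point from camera to tool coordinates, whose origin is the TCP and whose axes are the flange's). Camera axes: x right, y down, z forward; pixel columns grow to the right and rows downward; lengths in mm; the calibration is good to about 2 mm. A picture is of the moment at which its call begins: read the wrist's pose just before it. camera_params takes no time and is no camera call.
- r.hand_in(): hands the job in; it is judged then, once.
The state is a dict: "time": time; "joint_pos": joint angles; "qd": joint speeds; "joint_efforts": joint torques, N m; "tool_pos": TCP position; "tcp_rot": TCP orientation; "ft_force": force on the tool from outside, world axes, zero at the start; "wrist_torque": the same for the moment, N m; "finger_gap": finger opening in mm; "grip_force": force on a finger pad.
Only numpy, scipy, OpenCV 4.12 (cv2) and the standard library are available. Lean on these libraries where they do the work, as an engineer would, in place of code of your own. Each camera call takes 0.05 s, during which the arm holds its last target. There are 200 camera calls.

### The job

Check the emergency stop on the lift table by touch alone, lifting nothing: press the three-ribbed mushroom stop button fully in so that it latches, then push one of its ribs round clockwise (seen from above) until the button pops back out. After that press the small flat reset button on the other box fully in, let both buttons go, and leave the other things on the table where they stand.

Things in the scene. Friction and masses are not known exactly. Their poses are not given: they have to be found in the camera images.
- stop_station: grey box fixed to the table, 110 x 110 mm, 70 mm high; origin at the centre of its underside, z up. In the middle of its top the stop button: a black disc 80 mm wide and 14 mm thick with a bare-metal hub 26 mm wide and three upright radial ribs on it. Left and right may be swapped with the other box; any yaw within 1 rad.
- stop_top (a point): centre of the stop hub's top, on the turning axis; 128 mm above the table (120 latched); turns with the head, z up. Hub and ribs end level with it; the disc's upper face is 22 mm lower. Ribs: 10 mm thick, from the hub to 38 mm from the axis, one along this point's x axis, the others 120 degrees to either side. A closed fingertip fits in the open gaps between ribs, above the disc.
- stop_press (a joint): how far the stop button is pressed in, m: 0 = out, 0.008 = fully in. It resists with about 3 N, then snaps past the middle and stays in by itself (latched) when let go. Press on the hub's top.
- stop_twist (a joint): turn of the stop head, rad: 0 at rest, grows clockwise seen from above, end stop 0.8. A weak spring (0.03 to 0.06 N m) turns it back when let go. Turning a latched head (3 to 5 N on a rib) cams it up and it snaps out at about 0.5 rad, rising 8 mm in all: keep the fingertip 10 mm or more above the latched disc's face while pushing the rib.
- reset_station: smaller grey box fixed to the table, 90 x 90 mm, 60 mm high, carrying the reset button in the middle of its top; origin at the centre of its underside, z up. Left and right may be swapped with the stop station.
- reset_top (a point): centre of the flat round top of the reset button, 36 mm in diameter, in a black collar 52 mm in diameter; 82 mm above the table when out; z up.
- reset (a joint): how far the reset button is pressed in, m: 0 = out, 0.006 = fully in, which takes about 5 N; it springs back out when let go.
- canister: bystander: closed stainless canister with a knob, 78 mm in diameter, 115 mm high, loose; origin at the centre of its underside. Leave it alone.
- wrench: bystander: steel wrench 180 mm long lying flat along its x axis, loose. Leave it alone.
- jar: bystander: clear jar with a black lid, 60 mm in diameter, 75 mm high, loose; origin at the centre of its underside. Leave it alone.
Things that resemble listed ones, but are neither listed nor needed, are in the scene too. What is shaped like the stop_station but yellow is not meant. What is shaped like the reset_station but orange is not meant.

How it is judged (in metres and radians):
On the way, in this order (a step that is already met when the one before it is completed fails the run):
1. the stop button is pressed in and latched (value of joint stop_press above 0.0065 m), for 0.2 s.
2. the head of the latched button is turned clockwise while it is still in (value of joint stop_twist above 0.15 rad and value of joint stop_press above 0.004 m), for 0.02 s.
3. the stop head is turned clockwise and the button is out again (value of joint stop_press below 0.002 m and value of joint stop_twist above 0.3 rad), for 0.04 s.
4. the reset button is pressed in (value of joint reset above 0.0045 m), for 0.04 s.
At the end, for the whole second after the job is handed in: the stop button is out (within 1.5 mm) and its head turned back to rest (within 0.15 rad), the reset button is out again (within 1.5 mm) (value of joint each of stop_press, reset below 0.0015 m and value of joint stop_twist below 0.15 rad); the robot touches nothing.
It fails at once if a bystander (canister, wrench, jar) is lifted, carried or pushed more than 15 mm (distance of any of canister, wrench, jar from where it was at the start of the episode above 0.015 m).
It also fails if it takes over 51 s, if anything falls off the work surface, if the arm or the gripper's body presses on something with over 40 N, if the wrist force passes 120 N, or if a joint passes its speed limit or range.

## Working session

There is one attempt and no reset: what is moved stays moved. The work goes in short steps, Python scripts to look and compute and a tool call to move; the robot and the scene stay as the last step left them, time stands still between calls to the robot, and variables do not carry over. Pictures are saved under pics/ and viewed, at most 10 in all, crops included, and the job is handed in when it is done.

Besides the shell and the picture viewer there is one more tool, called after "Request:" by a JSON object that holds its "method" and its "body". jog_arm: Moves the arm, as the interface text tells. Its arguments: {"type":"object","properties":{"rows":{"type":"array"},"grip":{"type":"number"},"force":{"type":"number"}},"required":["rows"]}

```bash
mkdir -p pics
python3 - <<'E'
from bench import r
import cv2,numpy as np
for n in("top","scene"):
    p,d=r.snapshot(n);cv2.imwrite(f"pics/{n}.png",p);np.save(n+"_d.npy",d);c=r.camera_params(n);print(n,c["fx"],c["cx"],c["cy"],np.round(c["pose"],3).tolist())
print(r.sense())
E
```

```text
top 448.72866666794766 318.1888508229338 229.6004633122453 [[0.004, -0.976, 0.219, 354.704], [-1.0, -0.004, 0.0, 20.037], [0.001, -0.219, -0.976, 1012.153], [0.0, 0.0, 0.0, 1.0]]
scene 436.23425267079585 324.6549852501787 236.95824144168662 [[-0.882, 0.236, -0.407, 924.591], [0.47, 0.485, -0.737, 634.304], [0.024, -0.842, -0.539, 552.568], [0.0, 0.0, 0.0, 1.0]]
{'time': 0.1, 'joint_pos': array([ 6.56367272e+01,  7.51098718e+00,  8.53249686e+01,  1.80398044e-04,
        8.72635983e+01, -4.89217191e+00]), 'qd': array([-0.00217362, -0.03802162, -0.11472169, -0.05003786,  0.02448074,
        0.00283877]), 'joint_efforts': array([ 7.36818511e-04, -5.70942950e+01, -5.01946342e+01, -2.31998829e-04,
        7.96395616e-03,  1.24004841e-04]), 'tool_pos': array([199.75200801, 565.22002183, 230.32871933]), 'tcp_rot': array([-1.79900824e+02, -8.66956325e-03,  1.60528883e+02]), 'ft_force': array([-0.36892301,  0.72419053, -0.56892654]), 'wrist_torque': array([-0.03149668, -0.02021227,  0.05427394]), 'grip_force': 0.0, 'finger_gap': 85.2967233721278}
```

View pics/top.png

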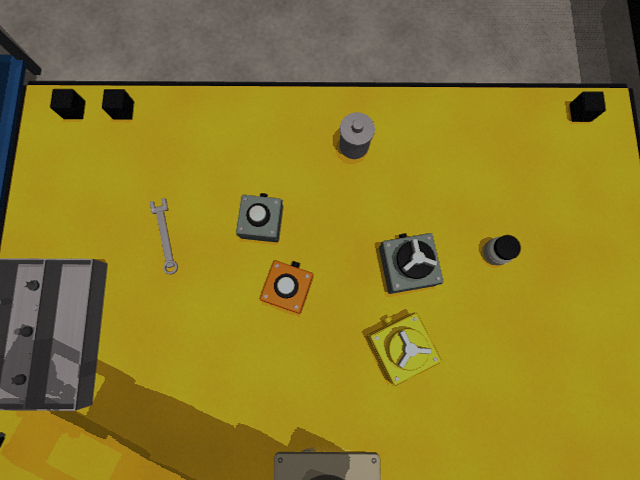

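View pics/scene.png

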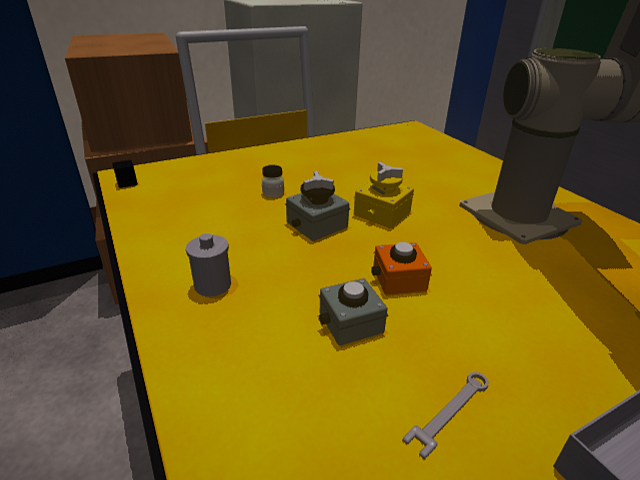

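The top view shows these candidates. Stop stations: grey (417,258) and yellow (411,349). Reset stations: grey (258,214) and orange (286,286). I choose the two grey ones and will check the stop in a close crop.

```bash
cat > h.py <<'E'
import numpy as np,cv2
from bench import r
def onplane(c,pose,uv,z):
    uv=np.atleast_2d(uv).astype(float)
    d=np.c_[(uv[:,0]-c["cx"])/c["fx"],(uv[:,1]-c["cy"])/c["fy"],np.ones(len(uv))]@pose[:3,:3].T
    o=pose[:3,3]
    return o+d*((z-o[2])/d[:,2])[:,None]
def ribs(p,c,pose,ctr,z=128,thr=120):
    # bright low-saturation pixels near ctr -> axis and rib phase by template fit on the plane z
    hsv=cv2.cvtColor(p,cv2.COLOR_BGR2HSV); v,u=np.where((hsv[...,1]<60)&(hsv[...,2]>thr))
    P=onplane(c,pose,np.c_[u,v],z)[:,:2]; 
    P=P[np.hypot(*(P-ctr).T)<46]
    from scipy.optimize import differential_evolution
    def inside(Q,a):
        m=np.hypot(*Q.T)<13
        for k in range(3):
            t=a+k*2*np.pi/3; x=Q@[np.cos(t),np.sin(t)]; y=Q@[-np.sin(t),np.cos(t)]
            m|=(x>0)&(x<38)&(abs(y)<5)
        return m
    f=lambda q:-inside(P-q[:2],q[2]).sum()
    s=differential_evolution(f,[(ctr[0]-15,ctr[0]+15),(ctr[1]-15,ctr[1]+15),(0,2*np.pi/3)],seed=1,popsize=40)
    return s.x[:2],np.degrees(s.x[2]),-s.fun/max(1,len(P)),len(P)
E
python3 - <<'E'
from h import *
c=r.camera_params("top");p=cv2.imread("pics/top.png");T=c["pose"];d=np.load("top_d.npy")
s=onplane(c,T,[417,258],128)[0];q=onplane(c,T,[258,214],82)[0]
print("stop",s,"reset",q,"yel",onplane(c,T,[411,349],128)[0],"or",onplane(c,T,[286,286],82)[0],"can",onplane(c,T,[357,122],115)[0],"jar",onplane(c,T,[508,246],75)[0])
for t in(100,130,160):print(ribs(p,c,T,s[:2],thr=t))
cv2.imwrite("pics/crop.png",cv2.resize(p[210:400,340:540],None,fx=3,fy=3))
w=r.camera_params("wrist");print({k:np.round(v,3).tolist() for k,v in w.items()})
E
```

```text
stop [ 496.22773577 -176.88083857  128.        ] reset [597.27027185 149.17251141  82.        ] yel [ 320.87487127 -157.75170468  128.        ] or [443.89679683  86.14117779  82.        ] can [795.46111958 -62.85968634 115.        ] jar [ 531.34436793 -383.11983597   75.        ]
(array([ 498.61000614, -179.91471625]), np.float64(9.96698648997095), np.float64(0.5776515151515151), 528)
(array([ 497.7762455 , -180.05799049]), np.float64(10.684032289613025), np.float64(1.0), 278)
(array([ 498.52708105, -180.19933971]), np.float64(9.014466074385242), np.float64(1.0), 225)
{'fx': 352.995, 'fy': 352.995, 'cx': 321.03, 'cy': 242.873, 'tool_from_camera': [[0.001, -0.945, -0.328, 85.621], [1.0, 0.001, -0.0, 0.825], [0.0, -0.328, 0.945, -142.518], [0.0, 0.0, 0.0, 1.0]]}
```

View pics/crop.png

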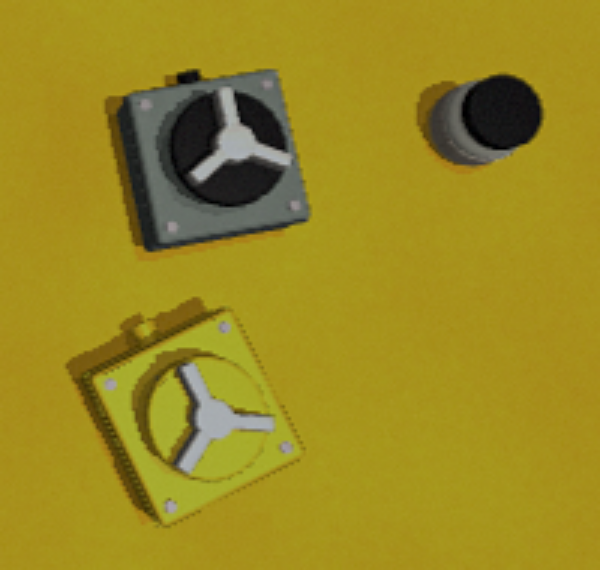

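The crop confirms the grey station has a black disc and bare-metal ribs, with its hub at full pixel ~(419,258) and one rib near 10°. The yellow one is the decoy. Next I move above the stop, shut the fingers and turn to yaw 90.

Request:
{"method": "jog_arm", "body": {"rows": [[[-530,-604,0],[0,0,1.231]],[[-530,-604,0],[0,0,1.231]],[[-530,-604,0],[0,0,1.231]],[[-530,-604,0],[0,0,1.231]],[[-530,-604,0],[0,0,1.231]],[[-530,-604,0],[0,0,1.231]],[[-530,-604,0],[0,0,1.231]],[[-530,-604,0],[0,0,1.231]],[[-530,-604,0],[0,0,1.231]],[[-530,-604,0],[0,0,1.231]]], "grip": 0}}

```text
time: 1.1
tool_pos: [385.7, 99.5, 231.2]
tcp_rot: [180.0, -0.0, 89.9]
ft_force: [1.3, 0.4, 0.6]
finger_gap: -0.1
grip_force: 0.0
```

Run:
```python
from h import *
s=r.sense();p=s["tool_pos"];a=np.radians(s["tcp_rot"][2]);d=np.array([498.3,-180])-p[:2]
print(p,s["tcp_rot"],"tool x,y shift",d@[np.cos(a),np.sin(a)],d@[np.sin(a),-np.cos(a)],"rot",a-np.pi/2)
```

```text
[385.71064775  99.51311728 231.1781722 ] [ 1.79978679e+02 -7.31910336e-03  8.99329896e+01] tool x,y shift -279.3812470804232 112.91618020727353 rot -0.0011695516711052178
```

Request:
{"method": "jog_arm", "body": {"rows": [[[-270,108,0],[0,0,0]],[[-270,108,0],[0,0,0]],[[-270,108,0],[0,0,0]],[[-270,108,0],[0,0,0]],[[-270,108,0],[0,0,0]],[[-270,108,0],[0,0,0]],[[-270,108,0],[0,0,0]],[[-270,108,0],[0,0,0]],[[-270,108,0],[0,0,0]],[[-270,108,0],[0,0,0]]]}}

```text
time: 2.1
tool_pos: [493.5, -167.4, 231.4]
tcp_rot: [180.0, -0.0, 90.1]
ft_force: [-0.2, -0.4, 0.2]
finger_gap: -0.2
grip_force: 0.0
```

```bash
cat >> h.py <<'E'
from scipy.spatial.transform import Rotation
def wrist():
    s=r.sense();T=np.eye(4);T[:3,:3]=Rotation.from_euler("xyz",s["tcp_rot"],degrees=True).as_matrix();T[:3,3]=s["tool_pos"]
    p,d=r.snapshot("wrist");c=r.camera_params("wrist");return p,d,c,T@c["tool_from_camera"],s
E
python3 - <<'E'
from h import *
p,d,c,T,s=wrist();cv2.imwrite("pics/w1.png",p);print(s["tool_pos"],s["tcp_rot"])
for t in(120,150):print(ribs(p,c,T,np.array([498,-180]),thr=t))
E
```

```text
[ 493.45570957 -167.38262855  231.38409501] [ 1.79993716e+02 -8.32528518e-03  9.00823240e+01]
(array([ 498.69004845, -179.01702282]), np.float64(9.950426159778456), np.float64(0.9466097170315003), 1873)
(array([ 498.87788655, -179.38148852]), np.float64(10.595559914368982), np.float64(0.9814037192561488), 1667)
```

View pics/w1.png

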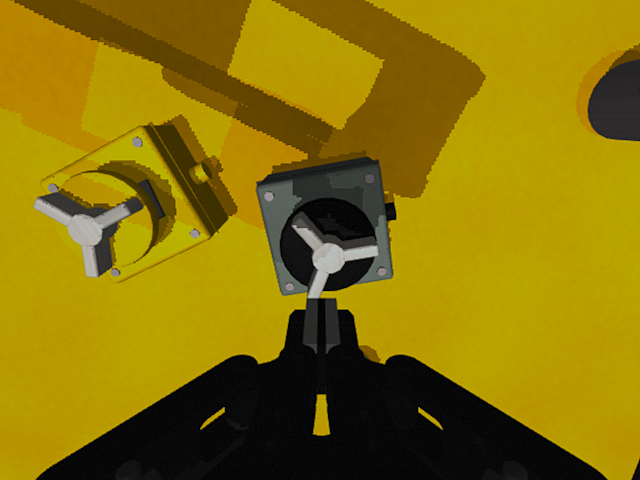

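The wrist view shows the hub at (328,258), which puts the axis at about (498.7, -179.3) with a rib at 10°, in agreement with the top view. Next I descend to just above the hub.

Request:
{"method": "jog_arm", "body": {"rows": [[[-12,5.2,30],[0,0,0]],[[-12,5.2,65],[0,0,0]],[[-12,5.2,88],[0,0,0]],[[-12,5.2,98],[0,0,0]],[[-12,5.2,98],[0,0,0]],[[-12,5.2,98],[0,0,0]]]}}

```text
time: 2.75
tool_pos: [499.5, -180.5, 134.7]
tcp_rot: [179.9, 0.0, 90.0]
ft_force: [-0.1, -0.6, 0.1]
finger_gap: 0.0
grip_force: 0.0
```

Request:
{"method": "jog_arm", "body": {"rows": [[[0,0,3],[0,0,0]],[[0,0,5],[0,0,0]],[[0,0,7],[0,0,0]],[[0,0,9],[0,0,0]],[[0,0,11],[0,0,0]],[[0,0,12],[0,0,0]]]}}

```text
time: 3.35
tool_pos: [498.5, -180.4, 120.8]
tcp_rot: [-180.0, -0.0, 90.0]
ft_force: [-0.3, 1.2, -0.1]
finger_gap: 0.1
grip_force: 0.0
```

Request:
{"method": "jog_arm", "body": {"rows": [[[0,0,1],[0,0,0]],[[0,0,2],[0,0,0]],[[0,0,3],[0,0,0]],[[0,0,3],[0,0,0]],[[0,0,3],[0,0,0]]]}}

```text
time: 3.85
tool_pos: [499.1, -180.7, 119.9]
tcp_rot: [180.0, 0.0, 90.0]
ft_force: [-5.7, 1.7, 12.5]
finger_gap: 0.2
grip_force: 6.3
```

The button bottomed at 119.9 mm with 12.5 N, so it is latched. Next I lift, shift into the gap on the counter-clockwise side of the 10° rib, and lower to about 110 mm.

Request:
{"method": "jog_arm", "body": {"rows": [[[0,0,-12],[0,0,0]],[[0,0,-22],[0,0,0]],[[12,11,-22],[0,0,-0.09]],[[27,24,-22],[0,0,-0.175]],[[27,24,-22],[0,0,-0.175]],[[27,24,-22],[0,0,-0.175]]]}}

```text
time: 4.45
tool_pos: [523.0, -153.6, 140.7]
tcp_rot: [180.0, 0.0, 100.0]
ft_force: [-0.2, -0.1, -0.2]
finger_gap: 0.3
grip_force: 0.0
```

Run:
```python
from h import *
p,d,c,T,s=wrist();cv2.imwrite("pics/w2.png",p[100:420,120:520]);print(s["tool_pos"],s["tcp_rot"],s["ft_force"])
for t in(120,150):print(ribs(p,c,T,np.array([498.7,-179.3]),z=120,thr=t))
```

```text
[ 522.95824182 -153.55187423  140.65218831] [1.79996163e+02 2.43407025e-02 9.99904849e+01] [-0.19013733 -0.08362934 -0.18435109]
(array([ 498.63871893, -178.83579345]), np.float64(11.265172104812049), np.float64(0.7802524127691166), 2694)
(array([ 498.56591387, -178.97794306]), np.float64(10.657770874307445), np.float64(0.9675356615838662), 2033)
```

View pics/w2.png

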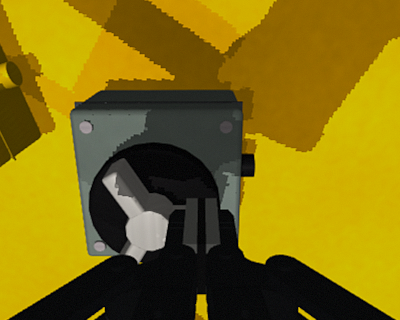

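The picture shows the shut fingers over the gap beside the rib, with the hub at crop (150,230). Next I lower them.

Request:
{"method": "jog_arm", "body": {"rows": [[[0,0,12],[0,0,0]],[[0,0,22],[0,0,0]],[[0,0,28],[0,0,0]],[[0,0,31],[0,0,0]],[[0,0,31],[0,0,0]],[[0,0,31],[0,0,0]]]}}

```text
time: 5.1
tool_pos: [522.9, -153.6, 109.4]
tcp_rot: [180.0, 0.0, 100.0]
ft_force: [-0.1, 0.3, -0.3]
finger_gap: 0.1
grip_force: 0.0
```

Run:
```python
from h import *
s=r.sense();p=s["tool_pos"];print(p,s["ft_force"]);a0=np.radians(s["tcp_rot"][2])
ax=np.array([498.6,-179.0]);o=np.round
for th,v in [(10.5,18),(10.5,16),(7,15.5),(3,15.5),(-1,15.5),(-5,15.5),(-9,15.5),(-13,15.5),(-17,15.5),(-21,15.5),(-25,15.5),(-29,15.5)]:
    t=np.radians(th);R=np.array([[np.cos(t),-np.sin(t)],[np.sin(t),np.cos(t)]]);d=ax+R@[28,v]-p[:2]
    print(th,o(d@[np.cos(a0),np.sin(a0)],1),o(d@[np.sin(a0),-np.cos(a0)],1),o(a0-np.pi/2-t,3))
```

```text
[ 522.88966103 -153.62559068  109.39398145] [-0.08760912  0.31880138 -0.25004433]
10.5 -2.5 -0.5 -0.008
10.5 -4.5 -0.5 -0.008
7 -6.8 0.4 0.053
3 -8.8 1.4 0.122
-1 -10.9 2.1 0.192
-5 -13.0 2.7 0.262
-9 -15.2 3.2 0.332
-13 -17.4 3.5 0.402
-17 -19.7 3.7 0.472
-21 -21.9 3.6 0.541
-25 -24.1 3.5 0.611
-29 -26.3 3.2 0.681
```

Request:
{"method": "jog_arm", "body": {"rows": [[[-2.5,-0.5,0],[0,0,0]],[[-4.5,-0.5,0],[0,0,0]],[[-6.8,0.4,0],[0,0,0.053]],[[-8.8,1.4,0],[0,0,0.122]],[[-9.8,1.8,0],[0,0,0.157]],[[-10.9,2.1,0],[0,0,0.192]],[[-12,2.4,0],[0,0,0.227]],[[-13,2.7,0],[0,0,0.262]],[[-13,2.7,0],[0,0,0.262]]]}}

```text
time: 6.0
tool_pos: [528.0, -164.8, 109.8]
tcp_rot: [180.0, -0.1, 85.0]
ft_force: [-2.1, 6.5, 3.8]
finger_gap: -0.1
grip_force: 3.2
```

Request:
{"method": "jog_arm", "body": {"rows": [[[-2,1,0],[0,0,0.07]],[[-4,1.9,0],[0,0,0.14]],[[-6.2,2.6,0],[0,0,0.21]],[[-8.4,3.2,0],[0,0,0.28]],[[-10.5,3.6,0],[0,0,0.35]],[[-12.7,3.9,0],[0,0,0.42]],[[-12.7,3.9,0],[0,0,0.42]],[[-12.7,3.9,0],[0,0,0.42]]]}}

```text
time: 6.8
tool_pos: [532.9, -175.9, 111.7]
tcp_rot: [179.9, -0.3, 61.0]
ft_force: [2.8, 13.7, 6.8]
finger_gap: -0.2
grip_force: 7.1
```

Run:
```python
from h import *
p,d,c,T,s=wrist();cv2.imwrite("pics/w3.png",p[100:420,120:520]);print(s["tool_pos"],s["tcp_rot"],s["ft_force"])
for z in(120,128):print(ribs(p,c,T,np.array([498.6,-179]),z=z,thr=150))
u,v=np.int32(np.linalg.inv(T)@[498.6,-179,124,1])[:2]*0,0
q=np.linalg.inv(T)@[498.6,-179,124,1];u,v=int(c["cx"]+c["fx"]*q[0]/q[2]),int(c["cy"]+c["fy"]*q[1]/q[2])
vv,uu=np.mgrid[v-8:v+9,u-8:u+9];dd=d[v-8:v+9,u-8:u+9]
print("hub z",np.median((T@np.stack([(uu-c["cx"])/c["fx"]*dd,(vv-c["cy"])/c["fy"]*dd,dd,np.ones_like(dd)]).reshape(4,-1))[2]))
```

```text
[ 532.86969098 -175.85816108  111.7155023 ] [179.88753191  -0.32868147  61.03700442] [ 2.77867691 13.70219789  6.81488311]
(array([ 495.38411381, -171.65447431]), np.float64(102.5925118687658), np.float64(1.0), 613)
(array([ 504.13718094, -169.24829747]), np.float64(6.800744568675537), np.float64(1.0), 613)
hub z 160.12596308235334
```

View pics/w3.png

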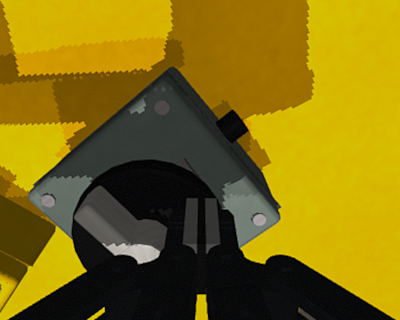

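The picture shows the finger against the rib, with the hub at crop (150,240) and the free rib's end at crop (90,205). I'll check the head's height from depth on the free rib and the disc.

Run:
```python
from h import *
p,d,c,T,s=wrist();print(s["ft_force"])
vv,uu=np.mgrid[0:480,0:640];X=(T@np.stack([(uu-c["cx"])/c["fx"]*d,(vv-c["cy"])/c["fy"]*d,d,np.ones_like(d)]).reshape(4,-1)).reshape(4,480,640)
for n,(a,b) in dict(rib=(225,310),rib2=(240,322),hub=(265,345),disc=(270,290),disc2=(250,280),box=(240,240)).items():print(n,np.round(np.median(X[:3,b-2:b+3,a-2:a+3],axis=(1,2)),1),p[b,a])
m=(X[2]>116)&(X[2]<133)&(np.hypot(X[0]-498.6,X[1]+179)<40)&(d>0)
a=np.degrees(np.arctan2(X[1]+179,X[0]-498.6))[m];rr=np.hypot(X[0]-498.6,X[1]+179)[m]
print(np.histogram(a[rr>20],bins=np.arange(-180,181,10)));print(np.percentile(X[2][m],[10,50,90]))
```

```text
[ 4.1971494  10.36361138  7.38241032]
rib [ 498.5 -149.9  117.2] [61 64 65]
rib2 [ 500.4 -158.5  116.1] [58 62 63]
hub [ 507.  -171.   122.4] [177 185 189]
disc [ 514.8 -156.8  100.9] [2 3 0]
disc2 [ 509.1 -147.8  100.9] [7 8 9]
box [ 504.6 -134.1   69.6] [55 58 53]
(array([  0,   0,   0,   0,   0,   0,   0,   0,   0,   0,   0,   0,   0,
         0,   0,   0,   0,   0,   0,   3, 446,  58,   0,   0,   0,   0,
       194, 601, 341,   8,   0,   0,   0,   0,   0,   0]), array([-180, -170, -160, -150, -140, -130, -120, -110, -100,  -90,  -80,
        -70,  -60,  -50,  -40,  -30,  -20,  -10,    0,   10,   20,   30,
         40,   50,   60,   70,   80,   90,  100,  110,  120,  130,  140,
        150,  160,  170,  180]))
[118.32843073 122.50543669 124.82192992]
```

Disc at 100.9 mm means the head is only part-way out: friction at the fingertip is holding it down. I'll raise the tip while keeping the push.

Request:
{"method": "jog_arm", "body": {"rows": [[[0,0,-2],[0,0,0]],[[0,0,-4],[0,0,0]],[[-0.5,0,-6],[0,0,0]],[[-1,0,-6],[0,0,0]],[[-1,0,-6],[0,0,0]]]}}

```text
time: 7.4
tool_pos: [530.2, -179.9, 115.5]
tcp_rot: [180.0, -0.0, 60.9]
ft_force: [1.1, 2.4, 1.4]
finger_gap: 0.3
grip_force: 1.2
```

```bash
cat >> h.py <<'E'
def check():
    p,d,c,T,s=wrist();print(s["tool_pos"],s["ft_force"])
    vv,uu=np.mgrid[0:480,0:640];X=(T@np.stack([(uu-c["cx"])/c["fx"]*d,(vv-c["cy"])/c["fy"]*d,d,np.ones_like(d)]).reshape(4,-1)).reshape(4,480,640)
    g=(d>0)&(p.max(2)<25);rr=np.hypot(X[0]-498.6,X[1]+179)
    m=g&(rr>20)&(rr<37)&(X[2]>94)&(X[2]<109);print("disc",np.median(X[2][m]),m.sum())
    m=(X[2]>112)&(X[2]<133)&(rr<36)&(rr>20)&(d>0)
    a=np.degrees(np.arctan2(X[1]+179,X[0]-498.6))[m];h,e=np.histogram(a,bins=np.arange(-180,181,5));print({int(e[i]):int(h[i]) for i in range(72) if h[i]>20})
    return p
E
python3 -c "
from h import *
check()"
```

```text
[ 530.17278437 -179.93140017  115.52157628] [1.06346487 2.37788066 1.39830181]
disc 105.89561252668815 4215
{-155: 27, 15: 113, 20: 176, 25: 65, 75: 319, 80: 461, 85: 195, 90: 202, 95: 119}
```

The button has popped out: disc at 105.9 mm, with only spring force on the finger. Next I lift clear and go over the reset.

Request:
{"method": "jog_arm", "body": {"rows": [[[0,0,-20],[0,0,0]],[[0,0,-45],[0,0,0]],[[0,0,-70],[0,0,0]],[[320,-101,-70],[0,0,-0.506]],[[320,-101,-70],[0,0,-0.506]],[[320,-101,-70],[0,0,-0.506]],[[320,-101,-70],[0,0,-0.506]],[[320,-101,-70],[0,0,-0.506]],[[320,-101,-70],[0,0,-0.506]],[[320,-101,-70],[0,0,-0.506]]]}}

```text
time: 8.45
tool_pos: [596.9, 151.6, 184.8]
tcp_rot: [-180.0, 0.0, 90.0]
ft_force: [0.3, -0.9, -0.8]
finger_gap: -0.1
grip_force: 0.0
```

Request:
{"method": "jog_arm", "body": {"rows": [[[0,0,0],[0,0,0]],[[0,0,0],[0,0,0]],[[0,0,0],[0,0,0]]]}}

```text
time: 8.75
tool_pos: [596.9, 147.9, 184.8]
tcp_rot: [-179.9, 0.1, 89.9]
ft_force: [-0.2, -0.5, -0.2]
finger_gap: -0.2
grip_force: 0.0
```

Run:
```python
from h import *
p,d,c,T,s=wrist();cv2.imwrite("pics/w4.png",p);print(s["tool_pos"],s["tcp_rot"])
hsv=cv2.cvtColor(p,cv2.COLOR_BGR2HSV);m=((hsv[...,1]<60)&(hsv[...,2]>140)).astype(np.uint8)
n,l,st,ce=cv2.connectedComponentsWithStats(m)
for i in range(1,n):
    if st[i,4]>300:print(st[i],ce[i],onplane(c,T,ce[i],82)[0])
t,_=r.snapshot("top");cv2.imwrite("pics/top2.png",t);ct=r.camera_params("top");print(ribs(t,ct,ct["pose"],np.array([498.6,-179]),thr=130))
```

```text
[596.87193422 147.9148581  184.82040038] [-1.79948807e+02  5.08551271e-02  8.98975550e+01]
[ 111  296   43   37 1249] [132.27141713 313.9367494 ] [446.632569    88.69363062  82.        ]
(array([ 498.79294087, -180.06473852]), np.float64(10.160073303668426), np.float64(0.9797297297297297), 296)
```

View pics/w4.png

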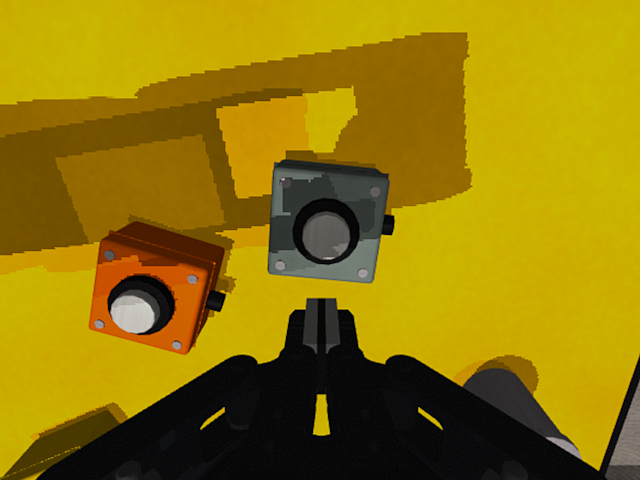

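The wrist view shows the grey reset button's top at (327,231) in shadow, and the orange decoy at (132,314). The stop head is back at 10.2°, its rest angle. I'll compute the reset position from both cameras.

Run:
```python
from h import *
p,d,c,T,s=wrist();print(s["tool_pos"]);print("wrist",onplane(c,T,[326.5,231],82))
t=cv2.imread("pics/top.png");ct=r.camera_params("top")
hsv=cv2.cvtColor(t,cv2.COLOR_BGR2HSV);m=((hsv[...,1]<60)&(hsv[...,2]>140)).astype(np.uint8)
n,l,st,ce=cv2.connectedComponentsWithStats(m[180:250,230:290].copy())
for i in range(1,n):
    if st[i,4]>30:print(st[i],onplane(ct,ct["pose"],ce[i]+[230,180],82)[0])
X=onplane(c,T,[326.5,231],82)[0]
```

```text
[597.03421213 147.60463347 185.13417512]
wrist [[600.51822865 157.04145943  82.        ]]
[ 20  26  15  15 182] [599.74140553 151.17457696  82.        ]
```

Request:
{"method": "jog_arm", "body": {"rows": [[[5,3,30],[0,0,0]],[[5,3,65],[0,0,0]],[[5,3,90],[0,0,0]],[[5,3,98],[0,0,0]],[[5,3,98],[0,0,0]],[[5,3,98],[0,0,0]]]}}

```text
time: 9.5
tool_pos: [601.2, 153.8, 89.0]
tcp_rot: [179.9, -0.0, 89.9]
ft_force: [-0.1, -0.3, 0.3]
finger_gap: -0.0
grip_force: 0.0
```

Request:
{"method": "jog_arm", "body": {"rows": [[[0,0,3],[0,0,0]],[[0,0,6],[0,0,0]],[[0,0,9],[0,0,0]],[[0,0,11],[0,0,0]],[[0,0,12.5],[0,0,0]],[[0,0,12.5],[0,0,0]],[[0,0,12.5],[0,0,0]]]}}

```text
time: 10.2
tool_pos: [601.1, 154.2, 76.1]
tcp_rot: [179.9, -0.0, 89.9]
ft_force: [0.4, -0.5, 7.5]
finger_gap: 0.0
grip_force: 3.5
```

The reset is fully in (76.1 mm, 7.5 N), so I retreat.

Request:
{"method": "jog_arm", "body": {"rows": [[[0,0,-15],[0,0,0]],[[0,0,-50],[0,0,0]],[[0,0,-90],[0,0,0]],[[0,0,-110],[0,0,0]],[[0,0,-110],[0,0,0]],[[0,0,-110],[0,0,0]],[[0,0,-110],[0,0,0]]]}}

```text
time: 10.9
tool_pos: [599.0, 153.9, 183.0]
tcp_rot: [-179.8, 0.0, 89.9]
ft_force: [-0.5, 0.6, -0.0]
finger_gap: 0.2
grip_force: 0.0
```

Run:
```python
from h import *
t,_=r.snapshot("top");ct=r.camera_params("top");print(ribs(t,ct,ct["pose"],np.array([498.6,-179]),thr=130),r.sense()["ft_force"])
print(r.hand_in())
```

```text
(array([ 498.08256338, -180.13797129]), np.float64(10.554530445030105), np.float64(0.9797297297297297), 296) [-0.23262282 -0.20707423  0.56619922]
the job is handed in; nothing more can be done
None
```

I latched the stop, turned it clockwise until it popped out, pressed the reset fully in and released both. The job was handed in at about 11 s, nothing was lifted, the bystanders were not touched, and the hand-in gave no verdict.

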